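Find the tin with the loose pattern weight and hold it out

TASK

One of the three closed notions tins has a steel pattern weight rolling about loose inside; the other two are packed tight. Pick the tins up and rock or shake them to and fro, end to end, until you find the one that rattles, setting each silent one back upright where it stood, then hold the rattling tin out level about 15 cm above the cutting mat for the colleague across the table, and finish while still holding it there. Do not drop or fling a tin, and leave the other sewing things on the table where they are.

Things in the scene. Friction and masses are not known exactly. Their poses are not given: they have to be found in the camera images.
- tin_red_center (a point): Closed red notions tin, box 130 mm long (its x axis), 54 mm wide (y), 50 mm high (z), upright on the table; this point is its centre, 25 mm up. 0.2 to 0.6 kg packed tight, nothing shifts. The one that rattles has in addition a 0.225 kg weight that rolls some 80 mm from end to end when tipped 0.25 rad or shaken, and stays near that end if gently levelled. Colour, place, heaviness do not tell which.
- tin_teal_center (a point): Closed teal (blue-green) notions tin, box 130 mm long (its x axis), 54 mm wide (y), 50 mm high (z), upright on the table; this point is its centre, 25 mm up. 0.2 to 0.6 kg packed tight, nothing shifts. The one that rattles has in addition a 0.225 kg weight that rolls some 80 mm from end to end when tipped 0.25 rad or shaken, and stays near that end if gently levelled. Colour, place, heaviness do not tell which.
- tin_mustard_center (a point): Closed mustard-yellow notions tin, box 130 mm long (its x axis), 54 mm wide (y), 50 mm high (z), upright on the table; this point is its centre, 25 mm up. 0.2 to 0.6 kg packed tight, nothing shifts. The one that rattles has in addition a 0.225 kg weight that rolls some 80 mm from end to end when tipped 0.25 rad or shaken, and stays near that end if gently levelled. Colour, place, heaviness do not tell which.
- mat_center (a point): Green cutting mat with a light grid lying fixed on the table beyond the tins, 220 mm (its x axis, roughly away from the robot) by 300 mm (its y axis), 3 mm thick; this point is the middle of its upper face, z up.
- spool_blue_center (a point): Bystander: blue sewing-thread spool standing upright, 30 mm across, 36 mm high; this point is its centre.
- spool_pink_center (a point): Bystander: pink sewing-thread spool standing upright, 30 mm across, 36 mm high; this point is its centre.
- thread_cone_center (a point): Bystander: big off-white thread cone standing upright, 65 mm across the foot, 112 mm high; this point is its centre.
- tape_measure_center (a point): Bystander: yellow round tape measure lying flat, 52 mm across, 16 mm high; this point is its centre.
- chalk_center (a point): Bystander: pale-blue block of tailor's chalk, 50 x 42 x 9 mm; this point is its centre.
- pin_dish_center (a point): Bystander: blue dish of pins, 100 mm across, 25 mm high; this point is its centre.
- mat_weight_center (a point): Bystander: round domed steel pattern weight standing on the cutting mat, 44 mm across, 25 mm high; this point is its centre.
- shears_pivot (a point): Bystander: tailor's shears lying flat, 235 mm long along their x axis (black handles towards -x, 100 mm wide; steel blades towards +x), 13 mm high; this point is the pivot, 8 mm above the table.

How it is judged:
By the outcome, as a careful person would: the job done as asked, in the order asked, and still so for the second after the job is handed in, while the arm keeps its last pose, push and grip.
It also fails if it takes over 72 s, if anything falls off the work surface, if the arm or the gripper's body presses on something with over 40 N, if the wrist force passes 120 N, or if a joint passes its speed limit or range.

ROBOT

A 7-joint arm with a two-finger parallel gripper is mounted at the origin on the work surface. World frame = base frame: x ahead of the robot, y to its left, z up, the work surface at z = 0. Lengths are in mm, angles in rad, forces in N, time in s.
With the tool pointing down it reaches from about 400 to 875 mm from the base axis. Payload 4.4 kg.
Tool frame: the origin (TCP) lies at the very end of the fingers, on their centre line; the grasp point (between the pads) lies 19 mm behind it; z points along the fingers, y is the direction in which the jaws open and shut (so a half turn about z gives the same grasp; the last joint's range is limited). The gripper opens to 85 mm and grips with 20 to 120 N. Pads are 22 mm wide; open, the fingers measure 114 mm over their backs; the gripper's body (76 mm by 85 mm) begins 54 mm behind the grasp point. The pads swing forward as they close: fully open they stand 13 mm farther back than shut.
Start: joints at [-1.288, 0.628, 0.038, 1.517, -0.027, 0.996, -0.02], TCP at [222.128, 610.882, 231.313] pointing down, gripper open.
Joint ranges: [-3.06, 3.06], [-0.37, 2.12], [-1.25, 1.32], [0.18, 2.47], [-1.1, 4.24], [0.23, 1.98], [-2.94, 2.94]. Speed limits (rad/s): [2.57, 2.57, 3.14, 3.14, 3.14, 3.14, 3.14].

INTERFACE

Orientations are given as [roll, pitch, yaw] about the fixed x, y, z axes, in that order (R = Rz(yaw) Ry(pitch) Rx(roll)).
In Python, from cell import ctrl gives the robot as it stands.
- The arm moves only by the shell command python3 -m crank 'ROWS' [OPENING]. ROWS is JSON, a list that holds one entry, the list of rows, each a list of 6 numbers: the shift along the tool's x, y, z in units of 30 mm (1.0 is 30 mm), then the turn, a rotation vector about the tool's x, y, z in units of 6 degrees (1.0 is 6 degrees). In form: [[[tx, ty, tz, rx, ry, rz], ...]]. A call has 1 to 12 rows; each row shifts and turns the pose as measured when the row begins, along the tool's axes as they then stand; what a row does not reach is not made up. A row lasts 1/12 s, in which the tool goes at most 41.7 mm and 7.16 degrees, less where a joint would pass 70% of its speed; a pose out of reach is approached as far as the arm can. A call is refused whole if a number of a shift passes 1 or a number of a turn 1, either way. A call with a gripper value outside its range is refused whole. OPENING is the gripper command: -1 is fully open, 1 is shut, values between are in proportion, set as the call begins (- or left out, the last holds). The fingers move at their own pace and stop on an object; the grip force is fixed at half the most. Time passes only in rows, so rows that do not move let the fingers close. It gives the time, the measured TCP pose, the force and the opening at its end, in the units of the state.
- ctrl.read_state(): the state, without advancing time (a new reading comes with each control period).
- ctrl.get_image(name): name is "scene" or "top" or "wrist"; returns a dict with "color" (400x640x3 uint8, red, green, blue), "depth" (400x640 float32, mm along the optical axis (not along the pixel's ray), 0 where there is no reading), "camera_matrix" (3x3 intrinsics, pixels), "R" (3x3) and "t" (3): a world point X has camera coordinates R X + t. Camera axes: x right, y down, z forward; pixel columns grow to the right and rows downward; lengths in mm; the calibration is good to about 2 mm. A picture is of the moment at which its call begins.
- ctrl.finish_job(): hands the job in, once; it reports no verdict.
Trained networks look in a picture, given as the dict that the camera call returned (one of the last four; its "shot" number tells which), for a name from the list of things; names that differ only in an ending like _2 or _b are one class to them, and where a whole thing is asked for, a point or a joint stands for the part that bears it (a point fixed in the world has none). Each returns a list of dicts, best first, with "conf" (0 to 1); they miss things now and then, are a little off and sometimes report something else, mostly with a low value. They report only what shows in the picture. A call takes as long as a camera call.
- ctrl.search_frame(query, picture): "extent" ([centre column, centre row, width, height] in pixels, round what is visible of it).
The state is a dict: "clock": time; "qpos": joint angles; "qd": joint speeds; "tau": joint torques, N m; "eef_pos": TCP position; "tool_rot": TCP orientation; "force": force on the tool from outside, world axes, zero at the start; "torque": the same for the moment, N m; "width": finger opening in mm.
Only numpy, scipy, OpenCV 4.12 (cv2) and the standard library are available. Lean on these libraries where they do the work, as an engineer would, in place of code of your own. Each camera call takes 0.05 s, during which the arm holds its last target. There are 200 camera calls.

## Working session

There is one attempt and no reset: what is moved stays moved. The work goes in short steps, Python scripts to look and compute and a shell command to move; the robot and the scene stay as the last step left them, time stands still between calls to the robot, and variables do not carry over. Pictures are saved under pics/ and viewed, about 8 in all and at most 12, crops included, and the job is handed in when it is done.

```bash
ls; mkdir -p pics; cat > h.py <<'E'
import numpy as np, cv2
from cell import ctrl
def save(p,n): cv2.imwrite('pics/'+n,p["color"][:,:,::-1])
def world(p,u,v,z=None):
    K=p["camera_matrix"];R=np.array(p["R"]);t=np.array(p["t"])
    d=np.array([(u-K[0][2])/K[0][0],(v-K[1][2])/K[1][1],1.])
    if z is None: return R.T@(d*p["depth"][int(v),int(u)]-t)
    c=-R.T@t; r=R.T@d
    return c+r*(z-c[2])/r[2]
def cloud(p):
    K=p["camera_matrix"];v,u=np.mgrid[:400,:640];D=p["depth"]
    P=np.stack([(u-K[0][2])/K[0][0]*D,(v-K[1][2])/K[1][1]*D,D],-1)
    return (P-np.array(p["t"]))@np.array(p["R"])
E
python3 - <<'E'
from h import *
print(ctrl.read_state())
p=ctrl.get_image("top"); save(p,"top.png")
P=cloud(p)
for n in ["tin_red_center","tin_teal_center","tin_mustard_center","mat_center","spool_blue_center","spool_pink_center","thread_cone_center","tape_measure_center","chalk_center","pin_dish_center","mat_weight_center","shears_pivot"]:
    for r in ctrl.search_frame(n,p)[:2]:
        u,v,w,h=r["extent"]; print(n,round(r["conf"],2),np.round(r["extent"]),np.round(P[int(v),int(u)]))
E
```

```text
pics
{'clock': 0.0, 'qpos': array([-1.28779842,  0.62931924,  0.03843101,  1.51835496, -0.0270063 ,
        0.99634177, -0.01999601]), 'qd': array([-8.48489334e-04, -7.75729242e-04, -1.20278051e-03, -6.38814895e-04,
        1.39475923e-05,  1.78603431e-04, -6.71530259e-04]), 'tau': array([ 5.20407102e-04, -5.63409877e+01,  1.22696992e+00, -1.93440038e+01,
        1.11824524e-02,  1.06472505e-02, -1.44428606e-05]), 'eef_pos': array([221.89872322, 610.2798621 , 230.41050854]), 'tool_rot': array([-3.13968691e+00,  1.20794447e-05,  2.79280448e+00]), 'force': array([-0.33616802,  0.90594896, -0.43465582]), 'torque': array([0.026891  , 0.01939342, 0.00125703]), 'width': 85.4699409289375}
tin_red_center 0.68 [329. 233.  19.  46.] [465. -34.  48.]
tin_teal_center 0.9 [219. 234.  34.  44.] [454. 289.  50.]
tin_teal_center 0.19 [172. 205.  49.  70.] [541. 447.  13.]
tin_mustard_center 0.62 [397. 227.  33.  45.] [ 488. -236.   51.]
mat_center 0.63 [352. 161. 100.  78.] [ 694. -105.    5.]
spool_pink_center 0.24 [475. 257.  32.  34.] [ 405. -477.   19.]
thread_cone_center 0.7 [479. 204.  27.  23.] [ 560. -473.   77.]
tape_measure_center 0.75 [429. 180.  18.  21.] [ 638. -339.   17.]
chalk_center 0.59 [192. 181.  23.  16.] [617. 388.   8.]
chalk_center 0.28 [375. 150.  14.  20.] [ 729. -171.   25.]
pin_dish_center 0.71 [476. 256.  30.  34.] [ 408. -479.   22.]
mat_weight_center 0.42 [377. 148.  13.  14.] [ 733. -180.   26.]
shears_pivot 0.87 [171. 204.  45.  70.] [545. 452.   6.]
```

```bash
python3 - <<'E'
from h import *
p=ctrl.get_image("top"); P=cloud(p)
im=cv2.resize(p["color"][120:300,130:530,::-1],None,fx=2,fy=2,interpolation=cv2.INTER_CUBIC); cv2.imwrite("pics/topc.png",im)
hsv=cv2.cvtColor(p["color"],cv2.COLOR_RGB2HSV)
for n,(x,y) in dict(red=(465,-34),teal=(454,289),mus=(488,-236)).items():
    m=(abs(P[...,2]-50)<7)&(np.hypot(P[...,0]-x,P[...,1]-y)<95)
    k,l=cv2.connectedComponents(m.astype(np.uint8))
    for i in range(1,k):
        Q=P[l==i]
        if len(Q)<80: continue
        r=cv2.minAreaRect(Q[:,:2].astype(np.float32)); print(n,len(Q),r, Q[:,2].mean())
E
```

```text
red 736 ((461.469970703125, -36.71824264526367), (128.2789764404297, 53.79294967651367), 1.063938856124878) 49.112080797267716
teal 719 ((458.1253662109375, 290.1658935546875), (128.14002990722656, 54.10539627075195), 20.859302520751953) 48.831340722134385
mus 739 ((494.6645812988281, -242.0397491455078), (129.8097381591797, 54.146751403808594), 26.076030731201172) 48.93284508417878
```

View pics/topc.png

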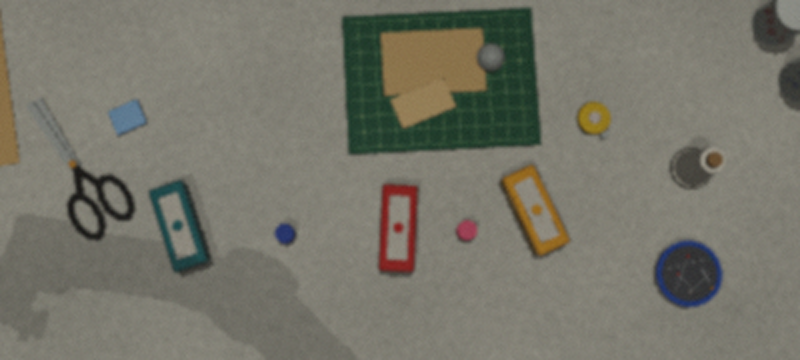

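The picture shows teal at crop (180,227), red at (398,228) and mustard at (535,210). The pink spool (467,230) is close beside red, the blue spool is at (285,233), and the mat and its weight are at the top. I'll measure the spools and mat next, and start the turn towards teal.

```bash
cat >> h.py <<'E'
from scipy.spatial.transform import Rotation as Ro
def go(x,y,z,yaw,s=None):
    s=s or ctrl.read_state(); R=Ro.from_euler('xyz',s["tool_rot"]); T=Ro.from_euler('xyz',[np.pi,0,np.deg2rad(yaw)])
    d=R.inv().apply(np.array([x,y,z])-s["eef_pos"])/30; r=np.rad2deg((R.inv()*T).as_rotvec())/6
    d2=T.inv().apply(np.array([x,y,z])-s["eef_pos"])/30
    print("now shift",d.round(2),"turn",r.round(2),"shift once turned",d2.round(2), "pos",s["eef_pos"].round(1),"rpy",np.rad2deg(s["tool_rot"]).round(1),"t",round(s["clock"],2),"q",s["qpos"].round(2))
E
python3 - <<'E'
from h import *
p=ctrl.get_image("top"); P=cloud(p); hsv=cv2.cvtColor(p["color"],cv2.COLOR_RGB2HSV)
for n,(u,v),zr in [("blue",(272,236),(25,45)),("pink",(363,235),(25,45)),("matweight",(375,148),(15,40))]:
    w=P[v-12:v+13,u-12:u+13].reshape(-1,3); Q=w[(w[:,2]>zr[0])&(w[:,2]<zr[1])]; print(n,len(Q),Q.mean(0).round(),Q.min(0).round(),Q.max(0).round())
m=(hsv[...,0]>55)&(hsv[...,0]<90)&(hsv[...,1]>90)&(P[...,0]>560)&(P[...,1]<150)
print(cv2.minAreaRect(P[m][:,:2].astype(np.float32)))
go(458,290,150,20.9)
E
python3 -m crank '[[[0,0,0,0,0,0.99],[0,0,0,0,0,0.99],[0,0,0,0,0,0.99],[0,0,0,0,0,0.99],[0,0,0,0,0,0.99],[0,0,0,0,0,0.99],[0,0,0,0,0,0.99],[0,0,0,0,0,0.99],[0,0,0,0,0,0.99],[0,0,0,0,0,0.99],[0,0,0,0,0,0.99],[0,0,0,0,0,0.99]]]' -1
python3 - <<'E'
from h import *
go(458,290,150,20.9)
E
```

```text
blue 78 [451. 133.  35.] [438. 118.  28.] [465. 146.  44.]
pink 75 [ 463. -141.   35.] [ 450. -155.   28.] [ 475. -127.   44.]
matweight 120 [ 733. -176.   23.] [ 712. -194.   15.] [ 754. -159.   34.]
((699.2135009765625, -98.82083129882812), (215.5935516357422, 292.4546203613281), 4.490411281585693)
now shift [-11.05  -7.37   2.71] turn [-0.   -0.   23.19] shift once turned [ 3.53 12.8   2.71] pos [222.1 610.9 231.3] rpy [180.  -0. 160.] t 0.75 q [-1.29  0.63  0.04  1.52 -0.03  1.   -0.02]
clock: 1.75
eef_pos: [221.7, 611.2, 232.0]
tool_rot: [-3.14, -0.002, 1.49]
force: [0.9, 0.3, 0.2]
width: 85.4
now shift [-10.04   8.72   2.7 ] turn [-2.000e-02 -1.000e-02  1.075e+01] shift once turned [ 3.54 12.81  2.73] pos [221.7 611.2 232. ] rpy [-1.799e+02 -1.000e-01  8.540e+01] t 1.75 q [-1.49  0.66  0.4   1.52 -0.28  1.02 -1.1 ]
```

```bash

python3 -m crank '[[[0,0,0,0,0,0.99],[0,0,0,0,0,0.99],[0,0,0,0,0,0.99],[0,0,0,0,0,0.99],[0,0,0,0,0,0.99],[0,0,0,0,0,0.99],[0,0,0,0,0,0.99],[0,0,0,0,0,0.99],[0,0,0,0,0,0.99],[0,0,0,0,0,0.99],[0,0,0,0,0,0.8]]]'
python3 -m crank '[[[0.29,1,0.2,0,0,0],[0.29,1,0.2,0,0,0],[0.29,1,0.2,0,0,0],[0.29,1,0.2,0,0,0],[0.29,1,0.2,0,0,0],[0.29,1,0.2,0,0,0],[0.29,1,0.2,0,0,0],[0.29,1,0.2,0,0,0],[0.29,1,0.2,0,0,0],[0.29,1,0.2,0,0,0],[0.29,1,0.2,0,0,0],[0.29,1,0.2,0,0,0]]]'
python3 - <<'E'
from h import *
go(458,290,150,20.9)
E
```

```text
clock: 2.67
eef_pos: [219.4, 612.5, 232.4]
tool_rot: [-3.137, 0.002, 0.314]
force: [-0.8, -0.7, -0.8]
width: 85.4
clock: 3.67
eef_pos: [431.9, 305.0, 153.8]
tool_rot: [-3.126, -0.002, 0.337]
force: [-0.8, 1.3, 0.2]
width: 85.5
now shift [0.66 0.76 0.12] turn [-0.15 -0.02 -0.27] shift once turned [0.64 0.78 0.13] pos [431.9 305.  153.8] rpy [-1.791e+02 -1.000e-01  1.930e+01] t 3.67 q [-1.05  0.64  0.6   1.95 -0.56  0.72 -1.34]
```

```bash

python3 -m crank '[[[0.64,0.78,0.13,-0.15,0,-0.27],[0,0,0,0,0,0]]]'
python3 - <<'E'
from h import *
p=ctrl.get_image("wrist"); save(p,"w1.png"); P=cloud(p)
go(458,290,12,20.9)
m=(abs(P[...,2]-50)<8); r=cv2.minAreaRect(P[m][:,:2].astype(np.float32)); print(m.sum(),r)
E
```

```text
clock: 3.83
eef_pos: [462.6, 281.3, 149.6]
tool_rot: [3.137, -0.004, 0.357]
force: [1.2, -0.4, 0.1]
width: 85.3
now shift [ 0.03 -0.27  4.58] turn [ 0.03 -0.   -0.08] shift once turned [ 0.03 -0.26  4.58] pos [459.9 282.5 149.4] rpy [179.8  -0.   20.4] t 3.88 q [-0.99  0.66  0.6   1.92 -0.54  0.73 -1.29]
12759 ((460.82867431640625, 138.3583984375), (135.56019592285156, 400.2685241699219), 1.5467079877853394)
```

View pics/w1.png

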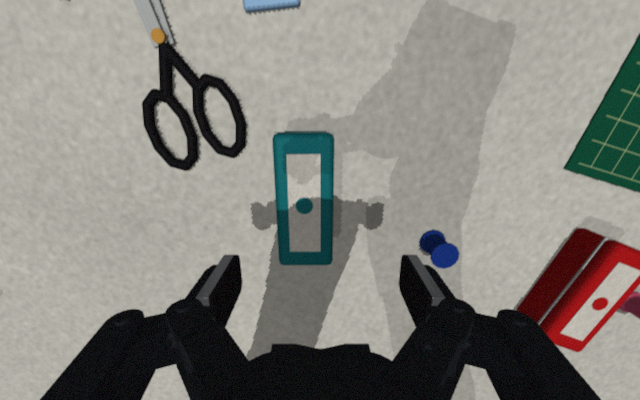

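The wrist view shows the teal tin at (304,198), lined up and about 8 mm to one side of the tool, which agrees with the numbers. I'll descend and grip.

```bash

python3 -m crank '[[[0.03,-0.27,0.4,0,0,0],[0,0,0.6,0,0,0],[0,0,0.6,0,0,0],[0,0,0.6,0,0,0],[0,0,0.6,0,0,0],[0,0,0.5,0,0,0],[0,0,0.3,0,0,0],[0,0,0,0,0,0]]]'
python3 - <<'E'
from h import *
p=ctrl.get_image("wrist"); P=cloud(p); hsv=cv2.cvtColor(p["color"],cv2.COLOR_RGB2HSV)
m=(abs(P[...,2]-50)<6)&(np.hypot(P[...,0]-458,P[...,1]-290)<90); r=cv2.minAreaRect(P[m][:,:2].astype(np.float32)); print(m.sum(),r)
go(458,290,12,20.9)
E
```

```text
clock: 4.55
eef_pos: [448.8, 306.0, 32.9]
tool_rot: [-3.134, 0.001, 0.371]
force: [0.1, -0.9, 0.2]
width: 85.7
21760 ((457.85479736328125, 308.4631042480469), (123.53912353515625, 110.1542739868164), 12.80184555053711)
now shift [0.09 0.62 0.71] turn [-0.08  0.01  0.06] shift once turned [0.09 0.62 0.72] pos [448.8 306.3  33.6] rpy [-1.795e+02  1.000e-01  2.130e+01] t 4.6 q [-0.91  0.83  0.42  1.97 -0.7   0.5  -1.18]
```

```bash

python3 -m crank '[[[0,0.3,0,-0.08,0,0],[0,0.3,0,0,0,0],[0,0,0,0,0,0]]]'
python3 - <<'E'
from h import *
go(458,290,12,20.9)
p=ctrl.get_image("wrist"); save(p,"w2.png"); P=cloud(p)
p=ctrl.get_image("top");P=cloud(p); save(p,"t2.png")
m=(abs(P[...,2]-50)<6)&(np.hypot(P[...,0]-458,P[...,1]-290)<90)
print(m.sum(),cv2.minAreaRect(P[m][:,:2].astype(np.float32)))
E
```

```text
clock: 4.85
eef_pos: [456.0, 290.1, 34.8]
tool_rot: [3.141, -0.001, 0.375]
force: [0.1, -0.5, 0.7]
width: 85.6
now shift [0.06 0.03 0.76] turn [ 0.01 -0.01  0.09] shift once turned [0.06 0.03 0.76] pos [456.  290.1  34.8] rpy [ 1.80e+02 -1.00e-01  2.15e+01] t 4.85 q [-0.89  0.82  0.42  1.98 -0.69  0.49 -1.16]
295 ((459.3883361816406, 273.1263732910156), (133.86334228515625, 61.68952560424805), 1.0037310123443604)
```

View pics/w2.png

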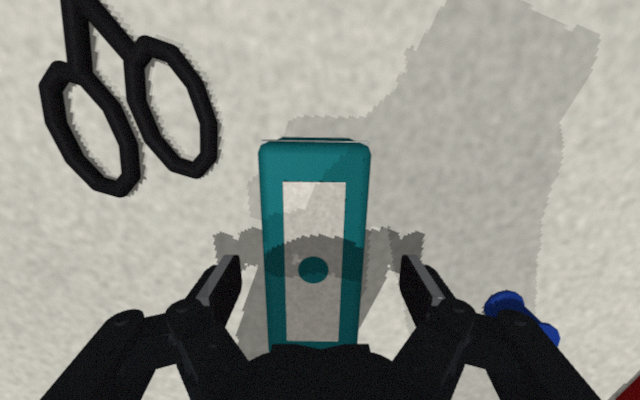

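The tin (dot at 313,270) sits centred between the fingers and hasn't been disturbed. I'll go down the rest of the way and close.

```bash

python3 -m crank '[[[0.06,0.03,0.4,0,0,0.08],[0,0,0.3,0,0,0],[0,0,0,0,0,0]]]'
python3 -m crank '[[[0,0,0,0,0,0],[0,0,0,0,0,0],[0,0,0,0,0,0],[0,0,0,0,0,0],[0,0,0,0,0,0],[0,0,0,0,0,0],[0,0,0,0,0,0],[0,0,0,0,0,0]]]' 1
python3 - <<'E'
from h import *
go(458,290,12,20.9)
E
```

```text
clock: 5.2
eef_pos: [458.6, 292.6, 13.4]
tool_rot: [-3.139, -0.005, 0.366]
force: [0.7, -1.3, -0.2]
width: 85.5
clock: 5.87
eef_pos: [457.9, 292.6, 12.4]
tool_rot: [-3.139, -0.003, 0.366]
force: [0.2, 0.0, -1.8]
width: 53.7
now shift [-0.03  0.08  0.01] turn [-0.03 -0.03  0.01] shift once turned [-0.03  0.08  0.01] pos [457.9 292.6  12.4] rpy [-179.8   -0.2   21. ] t 5.87 q [-0.86  0.86  0.38  1.97 -0.72  0.45 -1.14]
```

```bash

python3 -m crank '[[[0,0,-0.4,0,0,0],[0,0,-0.7,0,0,0],[0,0,-0.7,0,0,0],[0,0,-0.7,0,0,0],[0,0,-0.7,0,0,0],[0,0,-0.6,0,0,0],[0,0,-0.4,0,0,0],[0,0,0,0,0,0],[0,0,0,0,0,0]]]'
python3 - <<'E'
from h import *
go(458,290,150,20.9); s=ctrl.read_state(); print(s["force"],Ro.from_euler('xyz',s["tool_rot"]).inv().apply(s["torque"]))
E
```

```text
clock: 6.62
eef_pos: [454.6, 290.4, 147.7]
tool_rot: [-3.139, 0.003, 0.364]
force: [-0.4, 0.1, -1.6]
width: 53.4
now shift [ 0.1   0.05 -0.08] turn [-0.03  0.03 -0.  ] shift once turned [ 0.1   0.05 -0.08] pos [454.6 290.4 147.7] rpy [-179.8    0.2   20.9] t 6.62 q [-1.    0.66  0.6   1.92 -0.55  0.73 -1.29]
[-0.44486728  0.09551478 -1.60301365] [ 0.03794698 -0.02904811  0.0095294 ]
```

```bash
cat >> h.py <<'E'
def tq(n=5):
    L=[]
    for i in range(n):
        s=ctrl.read_state(); L.append(np.r_[s["force"],Ro.from_euler('xyz',s["tool_rot"]).inv().apply(s["torque"])]); ctrl.get_image("top")
    L=np.array(L); print("F world,torque tool",L.mean(0).round(3),"sd",L.std(0).round(3),"rpy",np.rad2deg(s["tool_rot"]).round(1),"pos",s["eef_pos"].round(),"w",s["width"],"t",s["clock"])
E
python3 -c "from h import *;tq()"
python3 -m crank '[[[0,0,0,0,0.9,0],[0,0,0,0,0.9,0],[0,0,0,0,0.9,0],[0,0,0,0,0.9,0],[0,0,0,0,0,0],[0,0,0,0,0,0],[0,0,0,0,0,0],[0,0,0,0,0,0],[0,0,0,0,0,0]]]'
python3 -c "from h import *;tq()"
python3 -m crank '[[[0,0,0,0,-0.9,0],[0,0,0,0,-0.9,0],[0,0,0,0,-0.9,0],[0,0,0,0,-0.9,0],[0,0,0,0,-0.9,0],[0,0,0,0,-0.9,0],[0,0,0,0,-0.9,0],[0,0,0,0,-0.9,0],[0,0,0,0,0,0],[0,0,0,0,0,0],[0,0,0,0,0,0],[0,0,0,0,0,0]]]'
python3 -c "
from h import *;tq(); go(458,290,150,20.9)"
```

```text
F world,torque tool [-0.238  0.255 -2.449  0.003  0.005  0.016] sd [0.539 0.486 0.69  0.026 0.021 0.009] rpy [-179.9    0.3   20.9] pos [454. 290. 146.] w 52.916240730429195 t 6.8167
clock: 7.62
eef_pos: [449.5, 291.7, 145.5]
tool_rot: [3.141, -0.297, 0.367]
force: [0.4, 0.2, -2.7]
width: 53.0
F world,torque tool [ 0.134 -0.067 -2.425 -0.008 -0.445 -0.004] sd [0.625 0.21  0.349 0.039 0.02  0.03 ] rpy [180. -17.  21.] pos [449. 292. 146.] w 53.54238298305398 t 7.8167
clock: 8.87
eef_pos: [446.7, 292.2, 142.7]
tool_rot: [3.135, 0.479, 0.369]
force: [-0.3, -0.1, -2.8]
width: 53.4
F world,torque tool [-0.05   0.245 -2.703  0.013  0.728  0.014] sd [0.155 0.354 0.431 0.009 0.028 0.026] rpy [179.7  27.5  21.2] pos [447. 293. 143.] w 53.3505198779865 t 9.0667
now shift [ 0.18  0.22 -0.35] turn [0.07 4.58 0.06] shift once turned [ 0.32  0.21 -0.23] pos [446.7 292.6 143.2] rpy [179.6  27.5  21.2] t 9.12 q [-0.95  0.95  0.73  1.5  -0.55  1.42 -1.27]
```

```bash

python3 -m crank '[[[0,0,0,0,0.8,0],[0,0,0,0,0.8,0],[0,0,0,0,0.8,0],[0,0,0,0,0.8,0],[0,0,0,0,0.8,0],[0,0,0,0,0,0]]]'
python3 -c "
from h import *;tq(); go(458,292.6,13,20.9)"
```

```text
clock: 9.62
eef_pos: [445.2, 291.5, 143.6]
tool_rot: [3.136, 0.043, 0.373]
force: [-1.2, -1.1, -2.6]
width: 53.7
F world,torque tool [-0.048  0.006 -2.588  0.011  0.06   0.012] sd [0.976 0.587 0.671 0.015 0.086 0.027] rpy [179.6   2.4  21.4] pos [450. 293. 143.] w 53.311402387117795 t 9.8167
now shift [0.4  0.08 4.32] turn [0.07 0.39 0.09] shift once turned [0.22 0.11 4.33] pos [450.6 293.3 142.9] rpy [179.6   2.4  21.4] t 9.87 q [-1.1   0.74  0.77  1.89 -0.68  0.84 -1.16]
```

```bash

python3 -m crank '[[[0.3,0.1,0.2,0.07,0.39,0.09],[0,0,0.5,0,0,0],[0,0,0.6,0,0,0],[0,0,0.6,0,0,0],[0,0,0.6,0,0,0],[0,0,0.4,0,0,0],[0,0,0.2,0,0,0],[0,0,0,0,0,0]]]'
python3 -c "
from h import *; go(457.9,292.6,12.6,21)"
```

```text
clock: 10.53
eef_pos: [470.6, 295.8, 42.8]
tool_rot: [3.14, -0.002, 0.366]
force: [-0.9, 0.4, -2.5]
width: 53.2
now shift [-0.44 -0.06  1.01] turn [ 0.02 -0.01 -0.  ] shift once turned [-0.43 -0.05  1.01] pos [470.6 295.8  42.8] rpy [ 1.799e+02 -1.000e-01  2.100e+01] t 10.53 q [-0.99  0.87  0.61  1.93 -0.86  0.62 -1.01]
```

```bash

python3 -m crank '[[[-0.43,-0.06,0.4,0.02,0,0],[0,0,0.3,0,0,0],[0,0,0,0,0,0]]]'
python3 -c "
from h import *; go(457.9,292.6,12.6,21)"
```

```text
clock: 10.78
eef_pos: [461.1, 293.4, 21.8]
tool_rot: [-3.142, -0.005, 0.366]
force: [0.8, -0.0, -2.8]
width: 53.1
now shift [-0.11 -0.01  0.31] turn [-0.   -0.05 -0.01] shift once turned [-0.11 -0.01  0.31] pos [461.1 293.4  21.8] rpy [-180.    -0.3   21. ] t 10.78 q [-0.97  0.89  0.56  1.97 -0.91  0.55 -0.97]
```

```bash

python3 -m crank '[[[-0.11,0,0.15,0,-0.05,0],[0,0,0.1,0,0,0],[0,0,0.05,0,0,0],[0,0,0,0,0,0]]]'
python3 -c "
from h import *; go(457.9,292.6,12.6,21)"
```

```text
clock: 11.12
eef_pos: [460.9, 293.4, 13.8]
tool_rot: [-3.141, -0.004, 0.366]
force: [0.5, -0.0, -2.8]
width: 53.2
now shift [-0.1  -0.01  0.04] turn [-0.01 -0.04 -0.  ] shift once turned [-0.1  -0.01  0.04] pos [460.9 293.4  13.8] rpy [-180.    -0.2   21. ] t 11.12 q [-0.96  0.9   0.55  1.97 -0.92  0.54 -0.96]
```

```bash

python3 -m crank '[[[-0.1,0,0,0,-0.03,0],[0,0,0.04,0,0,0],[0,0,0,0,0,0]]]'
python3 -m crank '[[[0,0,0.03,0,0,0],[0,0,0,0,0,0]]]'
python3 -c "
from h import *; go(457.9,292.6,12.6,21)"
```

```text
clock: 11.37
eef_pos: [459.0, 292.7, 13.3]
tool_rot: [-3.141, -0.002, 0.366]
force: [-0.7, -0.3, -2.9]
width: 53.0
clock: 11.53
eef_pos: [459.1, 292.8, 12.8]
tool_rot: [-3.141, -0.003, 0.366]
force: [-0.1, 0.0, -2.5]
width: 53.4
now shift [-0.04 -0.01  0.01] turn [-0.01 -0.03 -0.  ] shift once turned [-0.04 -0.01  0.01] pos [459.1 292.8  12.8] rpy [-179.9   -0.2   21. ] t 11.53 q [-0.96  0.9   0.55  1.97 -0.92  0.54 -0.96]
```

```bash

python3 -m crank '[[[0,0,0.03,0,0,0],[0,0,0.02,0,0,0],[0,0,0,0,0,0]]]'
python3 -m crank '[[[0,0,0,0,0,0],[0,0,0,0,0,0],[0,0,0,0,0,0],[0,0,0,0,0,0],[0,0,0,0,0,0],[0,0,0,0,0,0],[0,0,0,0,0,0],[0,0,0,0,0,0]]]' -1
python3 -c "
from h import *; go(457.9,292.6,150,21)"
```

```text
clock: 11.78
eef_pos: [459.2, 292.8, 12.8]
tool_rot: [-3.139, -0.003, 0.366]
force: [-0.1, 0.5, -3.4]
width: 53.0
clock: 12.45
eef_pos: [460.8, 293.3, 13.3]
tool_rot: [-3.139, -0.006, 0.366]
force: [0.0, 0.2, -0.4]
width: 85.6
now shift [-0.07 -0.02 -4.56] turn [-0.02 -0.06 -0.01] shift once turned [-0.1  -0.01 -4.56] pos [460.8 293.3  13.3] rpy [-179.9   -0.4   20.9] t 12.45 q [-0.96  0.9   0.55  1.97 -0.92  0.53 -0.95]
```

```bash

python3 -m crank '[[[0,0,-0.4,0,0,0],[0,0,-0.5,0,0,0],[0,0,-0.5,0,0,0],[0,0,-0.5,0,0,0],[0,0,-0.8,0,0,0],[0,0,-0.8,0,0,0],[0,0,-0.6,0,0,0],[0,0,-0.3,0,0,0],[0,0,0,0,0,0]]]'
python3 -c "
from h import *; go(461.5,-36.7,140,1)
p=ctrl.get_image('top');P=cloud(p)
m=(abs(P[...,2]-50)<6)&(np.hypot(P[...,0]-458,P[...,1]-290)<90)
print(m.sum(),cv2.minAreaRect(P[m][:,:2].astype(np.float32)))
p=ctrl.get_image('wrist');save(p,'w3.png')"
```

```text
clock: 13.2
eef_pos: [459.3, 290.9, 156.0]
tool_rot: [-3.14, -0.004, 0.362]
force: [-0.4, 0.2, -0.6]
width: 85.3
now shift [-3.81 10.24  0.5 ] turn [-0.02 -0.04  3.29] shift once turned [-0.12 10.92  0.53] pos [459.3 290.9 156. ] rpy [-179.9   -0.3   20.8] t 13.2 q [-1.1   0.71  0.79  1.91 -0.69  0.81 -1.15]
436 ((460.03521728515625, 288.5776672363281), (128.40867614746094, 53.2029914855957), 20.613630294799805)
```

View pics/w3.png

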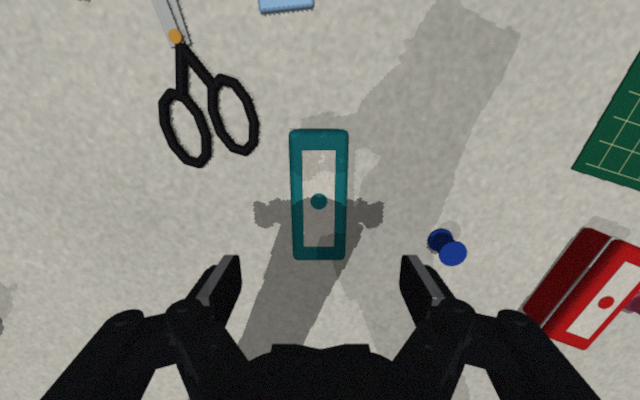

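Teal (319,200) stands back upright in its place. Next is red.

```bash

python3 -m crank '[[[0,0,0,0,0,0.8],[0,0,0,0,0,0.8],[0,0,0,0,0,0.8],[0,0,0,0,0,0.8],[0,0,0,0,0,0]]]'
python3 -m crank '[[[0,0.95,0,0,0,0],[0,0.95,0,0,0,0],[0,0.95,0,0,0,0],[0,0.95,0,0,0,0],[0,0.95,0,0,0,0],[0,0.95,0,0,0,0],[0,0.95,0,0,0,0],[0,0.95,0,0,0,0],[0,0.95,0,0,0,0],[0,0.95,0,0,0,0],[0,0,0,0,0,0]]]'
python3 -c "
from h import *; go(461.5,-36.7,140,1)"
```

```text
clock: 13.72
eef_pos: [454.3, 289.4, 148.2]
tool_rot: [3.139, 0.009, 0.011]
force: [-0.2, -0.3, -0.2]
width: 85.7
clock: 14.63
eef_pos: [455.7, -5.9, 138.9]
tool_rot: [3.13, 0.025, 0.05]
force: [0.5, 0.0, -0.6]
width: 85.6
now shift [ 0.14  1.04 -0.03] turn [0.11 0.24 0.32] shift once turned [ 0.17  1.03 -0.04] pos [455.7  -5.9 138.9] rpy [179.3   1.5   2.9] t 14.63 q [-0.58  0.66  0.8   2.13 -0.73  0.69 -0.8 ]
```

```bash

python3 -m crank '[[[0.15,0.9,0,0.1,0.24,0.32],[0,0.1,0,0,0,0],[0,0,0,0,0,0]]]'
python3 -c "
from h import *; go(461.5,-36.7,40,1)
p=ctrl.get_image('wrist');P=cloud(p)
m=(abs(P[...,2]-50)<6)&(np.hypot(P[...,0]-461,P[...,1]+37)<90)&(p['depth']>100)
print(m.sum(),cv2.minAreaRect(P[m][:,:2].astype(np.float32)))"
```

```text
clock: 14.88
eef_pos: [460.4, -38.0, 137.1]
tool_rot: [3.14, 0.003, 0.019]
force: [-0.7, 0.6, -0.2]
width: 85.5
now shift [ 0.05 -0.05  3.23] turn [0.01 0.03 0.01] shift once turned [ 0.04 -0.04  3.24] pos [460.4 -38.  137.1] rpy [179.9   0.2   1.1] t 14.88 q [-0.49  0.65  0.78  2.13 -0.76  0.66 -0.73]
8293 ((461.72247314453125, -34.470149993896484), (53.323699951171875, 128.77622985839844), 88.90948486328125)
```

```bash

python3 -m crank '[[[0.05,-0.08,0.3,0,0,0.15],[0,0,0.6,0,0,0],[0,0,0.6,0,0,0],[0,0,0.6,0,0,0],[0,0,0.4,0,0,0],[0,0,0.1,0,0,0],[0,0,0,0,0,0]]]'
python3 -c "
from h import *; go(461.5,-35.5,12,0)"
```

```text
clock: 15.52
eef_pos: [461.0, -27.6, 51.3]
tool_rot: [3.141, 0.008, 0.015]
force: [-0.5, -0.1, 0.5]
width: 85.4
now shift [0.02 0.26 1.31] turn [0.   0.07 0.14] shift once turned [0.02 0.26 1.31] pos [461.  -27.6  51.3] rpy [180.    0.4   0.8] t 15.52 q [-0.37  0.78  0.57  2.18 -0.97  0.48 -0.58]
```

```bash

python3 -m crank '[[[0.02,0.26,0,0,0.07,0.1],[0,0.03,0.4,0,0,0],[0,0.03,0.5,0,0,0],[0,0.02,0.3,0,0,0],[0,0,0,0,0,0]]]'
python3 -c "
from h import *; go(461.5,-35.5,12,0)"
```

```text
clock: 15.93
eef_pos: [464.0, -38.5, 16.0]
tool_rot: [3.138, -0.006, 0.006]
force: [-0.7, -0.6, 0.4]
width: 85.3
now shift [-0.08 -0.1   0.13] turn [ 0.03 -0.05  0.06] shift once turned [-0.08 -0.1   0.13] pos [464.  -38.5  16. ] rpy [179.8  -0.3   0.4] t 15.93 q [-0.26  0.82  0.42  2.19 -1.05  0.35 -0.51]
```

```bash

python3 -m crank '[[[-0.08,-0.08,0.1,0.03,-0.05,0],[0,0,0,0,0,0]]]'
python3 -m crank '[[[0,0,0,0,0,0],[0,0,0,0,0,0],[0,0,0,0,0,0],[0,0,0,0,0,0],[0,0,0,0,0,0],[0,0,0,0,0,0],[0,0,0,0,0,0]]]' 1
python3 -m crank '[[[0,0,-0.4,0,0,0],[0,0,-0.7,0,0,0],[0,0,-0.7,0,0,0],[0,0,-0.7,0,0,0],[0,0,-0.7,0,0,0],[0,0,-0.6,0,0,0],[0,0,-0.4,0,0,0],[0,0,0,0,0,0],[0,0,0,0,0,0]]]'
python3 -c "
from h import *; tq();go(461.5,-35.5,150,0)"
```

```text
clock: 16.1
eef_pos: [462.1, -36.7, 13.8]
tool_rot: [3.141, -0.002, 0.005]
force: [-0.1, -0.2, 0.1]
width: 85.6
clock: 16.68
eef_pos: [463.0, -36.0, 16.0]
tool_rot: [3.141, -0.005, 0.007]
force: [-0.3, -1.0, -3.0]
width: 53.2
clock: 17.43
eef_pos: [459.2, -35.8, 145.0]
tool_rot: [3.141, 0.004, 0.006]
force: [-0.3, 0.7, -2.3]
width: 53.3
F world,torque tool [ 2.800e-02  2.350e-01 -2.644e+00  2.000e-03  2.100e-02 -1.700e-02] sd [0.318 0.477 0.19  0.018 0.035 0.025] rpy [180.    0.3   0.3] pos [459. -36. 144.] w 53.17515075205642 t 17.6333
now shift [ 0.09 -0.02 -0.19] turn [0.01 0.06 0.05] shift once turned [ 0.1  -0.02 -0.19] pos [458.6 -36.1 144.2] rpy [180.    0.3   0.3] t 17.68 q [-0.49  0.63  0.77  2.13 -0.72  0.67 -0.79]
```

```bash

python3 -m crank '[[[0,0,0,0,0.9,0],[0,0,0,0,0.9,0],[0,0,0,0,0.9,0],[0,0,0,0,0.9,0],[0,0,0,0,0,0],[0,0,0,0,0,0],[0,0,0,0,0,0],[0,0,0,0,0,0],[0,0,0,0,0,0]]]'
python3 -c "from h import *;tq()"
python3 -m crank '[[[0,0,0,0,-0.9,0],[0,0,0,0,-0.9,0],[0,0,0,0,-0.9,0],[0,0,0,0,-0.9,0],[0,0,0,0,-0.9,0],[0,0,0,0,-0.9,0],[0,0,0,0,-0.9,0],[0,0,0,0,-0.9,0],[0,0,0,0,0,0],[0,0,0,0,0,0],[0,0,0,0,0,0],[0,0,0,0,0,0]]]'
python3 -c "
from h import *;tq(); go(463,-36,15,0)"
```

```text
clock: 18.43
eef_pos: [465.2, -35.9, 173.3]
tool_rot: [-3.135, -0.303, 0.022]
force: [-0.0, -0.1, -2.9]
width: 53.3
F world,torque tool [-0.359  0.263 -3.099 -0.009 -0.492  0.013] sd [0.494 0.673 0.386 0.03  0.027 0.029] rpy [-179.6  -17.4    1.3] pos [465. -35. 173.] w 52.973413500631246 t 18.6333
clock: 19.68
eef_pos: [464.7, -30.7, 169.4]
tool_rot: [-3.133, 0.467, 0.034]
force: [0.7, -0.8, -2.3]
width: 53.0
F world,torque tool [-3.280e-01 -9.400e-02 -2.962e+00 -2.000e-03  7.460e-01 -1.900e-02] sd [0.938 0.402 0.436 0.031 0.014 0.03 ] rpy [-179.5   26.8    2. ] pos [465. -31. 170.] w 52.96105739520596 t 19.8833
now shift [2.26 0.22 4.64] turn [-0.01  4.46  0.31] shift once turned [-0.06  0.18  5.16] pos [464.9 -30.7 169.8] rpy [-179.5   26.8    2. ] t 19.93 q [-0.46  0.86  0.82  1.7  -0.46  1.31 -1.  ]
```

```bash

python3 -m crank '[[[0,0,0,0,0.8,0],[0,0,0,0,0.8,0],[0,0,0,0,0.8,0],[0,0,0,0,0.8,0],[0,0,0,0,0.8,0],[0,0,0,0,0.3,0.2],[0,0,0,0,0,0]]]'
python3 -c "
from h import *;tq(); go(463,-36,15,0.3)"
```

```text
clock: 20.52
eef_pos: [462.3, -31.1, 171.1]
tool_rot: [-3.133, -0.004, 0.008]
force: [0.1, 0.1, -3.9]
width: 52.9
F world,torque tool [ 0.114  0.227 -3.026 -0.013 -0.005 -0.024] sd [0.541 0.159 0.635 0.033 0.045 0.024] rpy [-179.7   -0.2    0.6] pos [465. -31. 170.] w 52.92828073938067 t 20.7167
now shift [-0.1   0.18  5.17] turn [-0.05 -0.03  0.06] shift once turned [-0.09  0.15  5.18] pos [465.6 -31.5 170.3] rpy [-179.7   -0.2    0.6] t 20.77 q [-0.53  0.6   0.82  2.1  -0.68  0.73 -0.83]
```

```bash

python3 -m crank '[[[-0.1,0.18,0.2,-0.05,-0.03,0.05],[0,0,0.6,0,0,0],[0,0,0.6,0,0,0],[0,0,0.6,0,0,0],[0,0,0.6,0,0,0],[0,0,0.6,0,0,0],[0,0,0.6,0,0,0],[0,0,0.2,0,0,0],[0,0,0,0,0,0]]]'
python3 -c "
from h import *; go(463,-36,15,0.3)"
```

```text
clock: 21.52
eef_pos: [467.1, -42.1, 39.8]
tool_rot: [3.134, 0.004, 0.01]
force: [0.3, 0.4, -2.9]
width: 53.2
now shift [-0.13 -0.21  0.82] turn [0.08 0.03 0.04] shift once turned [-0.13 -0.2   0.83] pos [467.1 -42.1  39.8] rpy [179.5   0.2   0.6] t 21.52 q [-0.32  0.79  0.52  2.16 -0.96  0.44 -0.58]
```

```bash

python3 -m crank '[[[-0.13,-0.2,0.3,0.08,0.03,0],[0,0,0.3,0,0,0],[0,0,0,0,0,0]]]'
python3 -c "
from h import *; go(463,-36,15,0.3)"
```

```text
clock: 21.77
eef_pos: [464.5, -37.8, 21.2]
tool_rot: [3.14, -0.0, 0.01]
force: [-0.5, 0.4, -3.3]
width: 52.8
now shift [-0.05 -0.06  0.21] turn [ 0.01 -0.    0.04] shift once turned [-0.05 -0.06  0.21] pos [464.5 -37.8  21.2] rpy [179.9  -0.    0.5] t 21.77 q [-0.27  0.81  0.44  2.18 -1.01  0.37 -0.54]
```

```bash

python3 -m crank '[[[-0.05,-0.06,0.1,0,0,0],[0,0,0.07,0,0,0],[0,0,0,0,0,0]]]'
python3 -m crank '[[[0,0,0.04,0,0,0],[0,0,0,0,0,0]]]'
python3 -m crank '[[[0,0,0.03,0,0,0],[0,0,0,0,0,0]]]'
python3 -c "
from h import *; go(463,-36,14,0.3)"
```

```text
clock: 22.02
eef_pos: [464.4, -36.6, 17.2]
tool_rot: [3.139, -0.003, 0.01]
force: [-0.0, 0.2, -2.9]
width: 52.7
clock: 22.18
eef_pos: [465.2, -36.7, 16.7]
tool_rot: [3.139, -0.004, 0.01]
force: [0.2, 0.5, -3.2]
width: 52.7
clock: 22.35
eef_pos: [465.7, -36.7, 16.2]
tool_rot: [3.138, -0.005, 0.01]
force: [-0.8, -0.1, -3.2]
width: 53.5
now shift [-0.09 -0.03  0.07] turn [ 0.03 -0.05  0.05] shift once turned [-0.09 -0.03  0.07] pos [465.7 -36.7  16.2] rpy [179.8  -0.3   0.6] t 22.35 q [-0.26  0.81  0.42  2.18 -1.03  0.35 -0.53]
```

```bash

python3 -m crank '[[[-0.08,0,0.06,0,-0.05,0],[0,0,0,0,0,0]]]'
python3 -m crank '[[[0,0,0.06,0,0,0],[0,0,0,0,0,0]]]'
python3 -c "
from h import *; go(463,-36,14,0.3)"
```

```text
clock: 22.52
eef_pos: [466.1, -36.9, 16.4]
tool_rot: [3.139, -0.006, 0.01]
force: [-0.3, 0.2, -3.8]
width: 53.2
clock: 22.68
eef_pos: [466.6, -37.1, 16.2]
tool_rot: [3.14, -0.008, 0.009]
force: [0.4, 0.4, -2.6]
width: 53.3
now shift [-0.12 -0.04  0.07] turn [ 0.01 -0.08  0.04] shift once turned [-0.12 -0.04  0.07] pos [466.6 -37.1  16.2] rpy [179.9  -0.5   0.5] t 22.68 q [-0.25  0.81  0.41  2.18 -1.03  0.34 -0.53]
```

```bash

python3 -m crank '[[[-0.12,-0.03,0.15,0,-0.08,0],[0,0,0,0,0,0],[0,0,0,0,0,0]]]'
python3 -c "
from h import *; tq(3); go(463,-36,14,0.3)
p=ctrl.get_image('wrist'); save(p,'w4.png')
p=ctrl.get_image('scene'); save(p,'s4.png')"
```

```text
clock: 22.93
eef_pos: [468.4, -37.8, 16.8]
tool_rot: [3.14, -0.013, 0.004]
force: [-0.6, 0.0, -3.3]
width: 53.2
F world,torque tool [-0.013  0.189 -3.035 -0.006 -0.023 -0.012] sd [0.394 0.209 0.196 0.026 0.025 0.013] rpy [179.9  -0.6   0.3] pos [468. -38.  16.] w 52.94307229257494 t 23.0333
now shift [-0.14 -0.05  0.06] turn [ 0.01 -0.1  -0.  ] shift once turned [-0.14 -0.05  0.06] pos [467.3 -37.4  15.9] rpy [179.9  -0.6   0.3] t 23.08 q [-0.25  0.81  0.4   2.18 -1.03  0.34 -0.53]
```

View pics/s4.png

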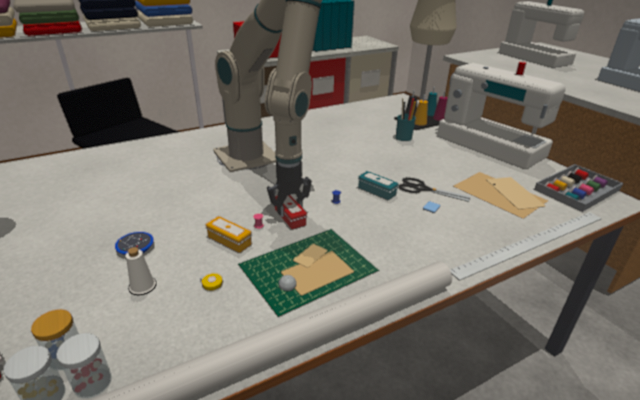

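The scene view shows red gripped over its spot (293,212), with teal and everything else undisturbed. q5 looks stopped near its lower limit, so I'll measure how far the tin is above the table.

```bash

cat > gap.py <<'E'
from h import *
p=ctrl.get_image('top');P=cloud(p);hsv=cv2.cvtColor(p['color'],cv2.COLOR_RGB2HSV)
for n,c in dict(red=(463,-36),teal=(459,290),mus=(494,-241)).items():
    m=(abs(P[...,2]-50)<9)&(np.hypot(P[...,0]-c[0],P[...,1]-c[1])<85)
    k,l,st,_=cv2.connectedComponentsWithStats(m.astype(np.uint8)); 
    Q=P[m]
    e=Q[(Q[:,0]>c[0]+35)]
    print(n,len(Q),len(e),"far end z",np.median(e[:,2]).round(2),"xmax",e[:,0].max().round(1),"ymid",np.median(e[:,1]).round(1),"overall ",np.median(Q[:,2]).round(2))
E
python3 gap.py
```

```text
return _methods._mean(a, axis=axis, dtype=dtype,
  ret = ret.dtype.type(ret / rcount)
Traceback (most recent call last):
  File "gap.py", line 8, in <module>
    print(n,len(Q),len(e),"far end z",np.median(e[:,2]).round(2),"xmax",e[:,0].max().round(1),"ymid",np.median(e[:,1]).round(1),"overall ",np.median(Q[:,2]).round(2))
                                                                        ~~~~~~~~~~^^
ValueError: zero-size array to reduction operation maximum which has no identity
```

```bash
python3 - <<'E'
from h import *
p=ctrl.get_image('wrist');P=cloud(p);h=cv2.cvtColor(p['color'],cv2.COLOR_RGB2HSV)
ok=p['depth']>90
m=ok&(abs(P[...,2]-50)<15)&(P[...,0]>495)&(P[...,0]<525)&(abs(P[...,1]+36)<20); t=ok&(abs(P[...,2])<12)&(P[...,0]>500)&(P[...,0]<560)&(abs(P[...,1]+36)<120)&(abs(P[...,1]+36)>35)
Q=P[m];T=P[t]
print(len(Q),len(T),np.median(Q[:,2]),np.median(T[:,2]),np.polyfit(Q[:,0]-463,Q[:,2],1))
s=ok&(abs(P[...,2]-50)<6)&(np.hypot(P[...,0]-463,P[...,1]+37)<85)&((h[...,1]>150)); print(P[s].min(0),P[s].max(0))
go(463,-36,14,.3)
E
```

```text
6711 32229 49.56604465562746 -1.4096845264015243 [-1.80937229e-02  5.04275999e+01]
[430.40683142 -76.01439056  44.01780474] [530.31352319   0.74029006  55.99684756]
now shift [-0.14 -0.05  0.06] turn [ 0.01 -0.1  -0.  ] shift once turned [-0.14 -0.05  0.06] pos [467.3 -37.4  15.7] rpy [179.9  -0.6   0.3] t 23.28 q [-0.25  0.81  0.4   2.18 -1.03  0.34 -0.53]
```

The tin is about 1 mm off the table and about 4 mm from its spot, so I'll release it here.

```bash

python3 -m crank '[[[0,0,0,0,0,0],[0,0,0,0,0,0],[0,0,0,0,0,0],[0,0,0,0,0,0],[0,0,0,0,0,0],[0,0,0,0,0,0],[0,0,0,0,0,0]]]' -1
python3 -m crank '[[[0,0,-0.4,0,0,0],[0,0,-0.5,0,0,0],[0,0,-0.5,0,0,0],[0,0,-0.5,0,0,0],[0,0,-0.8,0,0,0],[0,0,-0.8,0,0,0],[0,0,-0.6,0,0,0],[0,0,-0.3,0,0,0],[0,0,0,0,0,0]]]'
python3 -c "
from h import *
go(494,-241,145,26); go(494,-241,145,206)
p=ctrl.get_image('wrist');P=cloud(p)
m=(abs(P[...,2]-50)<6)&(np.hypot(P[...,0]-463,P[...,1]+37)<90)&(p['depth']>100)
print(m.sum(),cv2.minAreaRect(P[m][:,:2].astype(np.float32)),np.median(P[m][:,2]))"
```

```text
clock: 23.87
eef_pos: [467.5, -37.7, 15.6]
tool_rot: [3.14, -0.01, 0.005]
force: [0.1, 1.4, -0.2]
width: 85.2
clock: 24.62
eef_pos: [464.5, -37.8, 152.6]
tool_rot: [3.141, -0.006, 0.003]
force: [0.1, 0.4, -0.2]
width: 85.5
now shift [0.96 6.78 0.26] turn [ 0.02 -0.06 -4.31] shift once turned [-2.09  6.52  0.25] pos [464.5 -37.8 152.6] rpy [180.   -0.3   0.2] t 24.62 q [-0.49  0.62  0.78  2.12 -0.7   0.68 -0.81]
now shift [0.96 6.78 0.26] turn [-0.08 -0.03 25.69] shift once turned [ 2.09 -6.52  0.25] pos [464.5 -37.8 152.6] rpy [180.   -0.3   0.2] t 24.62 q [-0.49  0.62  0.78  2.12 -0.7   0.68 -0.81]
7403 ((466.52764892578125, -37.941307067871094), (53.70346450805664, 128.11026000976562), 89.64009094238281) 48.617120918044
```

Red is back upright about 5 mm from its spot. Now mustard.

```bash

python3 -m crank '[[[0,0,0,0,0,-0.85],[0,0,0,0,0,-0.85],[0,0,0,0,0,-0.85],[0,0,0,0,0,-0.85],[0,0,0,0,0,-0.8],[0,0,0,0,0,0]]]'
python3 -m crank '[[[-0.3,0.9,0,0,0,0],[-0.3,0.9,0,0,0,0],[-0.3,0.9,0,0,0,0],[-0.3,0.9,0,0,0,0],[-0.3,0.9,0,0,0,0],[-0.3,0.9,0,0,0,0],[-0.2,0.6,0,0,0,0],[0,0,0,0,0,0]]]'
python3 -c "
from h import *
go(494,-241,145,26)
p=ctrl.get_image('wrist');P=cloud(p)
m=(abs(P[...,2]-50)<6)&(np.hypot(P[...,0]-494,P[...,1]+241)<90)&(p['depth']>100)
print(m.sum(),cv2.minAreaRect(P[m][:,:2].astype(np.float32)),np.median(P[m][:,2]))"
```

```text
clock: 25.17
eef_pos: [460.6, -35.8, 145.5]
tool_rot: [-3.139, 0.003, 0.465]
force: [-0.3, -0.5, -0.5]
width: 85.3
clock: 25.83
eef_pos: [484.2, -226.9, 134.5]
tool_rot: [-3.126, 0.013, 0.453]
force: [-0.2, 0.1, -0.6]
width: 85.6
now shift [ 0.08  0.56 -0.36] turn [-0.14  0.12 -0.01] shift once turned [ 0.09  0.57 -0.35] pos [ 484.2 -226.9  134.5] rpy [-179.1    0.7   26. ] t 25.83 q [ 0.01  0.68  0.59  1.93 -0.56  0.72 -0.18]
8542 ((493.950439453125, -239.3587188720703), (129.0563507080078, 53.79617691040039), 26.230661392211914) 48.62634183747789
```

```bash

python3 -m crank '[[[0.09,0.5,0,-0.14,0.12,0],[0,0,0.5,0,0,0],[0,0,0.6,0,0,0],[0,0,0.6,0,0,0],[0,0,0.5,0,0,0],[0,0,0.2,0,0,0],[0,0,0,0,0,0]]]'
python3 -c "
from h import *
go(494,-239.8,12,26)"
```

```text
clock: 26.47
eef_pos: [495.9, -231.4, 55.9]
tool_rot: [-3.137, -0.005, 0.454]
force: [-0.4, -0.2, 0.1]
width: 85.2
now shift [-0.19  0.23  1.46] turn [-0.05 -0.04  0.  ] shift once turned [-0.18  0.22  1.46] pos [ 495.9 -231.4   55.9] rpy [-179.7   -0.3   26. ] t 26.47 q [ 0.09  0.8   0.47  1.95 -0.68  0.56 -0.08]
```

```bash

python3 -m crank '[[[-0.18,0.22,0.2,-0.05,-0.04,0],[0,0.03,0.5,0,0,0],[0,0.03,0.5,0,0,0],[0,0,0.2,0,0,0],[0,0,0,0,0,0]]]'
python3 -c "
from h import *
go(494,-239.8,12,26)"
```

```text
clock: 26.88
eef_pos: [497.3, -243.2, 14.1]
tool_rot: [3.135, -0.003, 0.456]
force: [-0.4, 0.5, -0.1]
width: 85.5
now shift [-0.05 -0.15  0.07] turn [ 0.06 -0.03  0.02] shift once turned [-0.05 -0.15  0.07] pos [ 497.3 -243.2   14.1] rpy [179.6  -0.2  26.1] t 26.88 q [ 0.15  0.86  0.41  1.95 -0.72  0.47 -0.03]
```

```bash

python3 -m crank '[[[-0.05,-0.15,0.05,0.06,0,0],[0,0,0,0,0,0]]]'
python3 -m crank '[[[0,0,0,0,0,0],[0,0,0,0,0,0],[0,0,0,0,0,0],[0,0,0,0,0,0],[0,0,0,0,0,0],[0,0,0,0,0,0],[0,0,0,0,0,0]]]' 1
python3 -m crank '[[[0,0,-0.4,0,0,0],[0,0,-0.7,0,0,0],[0,0,-0.7,0,0,0],[0,0,-0.7,0,0,0],[0,0,-0.7,0,0,0],[0,0,-0.7,0,0,0],[0,0,-0.4,0,0,0],[0,0,0,0,0,0],[0,0,0,0,0,0]]]'
python3 -c "
from h import *; tq();go(494,-240,150,26)"
python3 -m crank '[[[0,0,0,0,0.9,0],[0,0,0,0,0.9,0],[0,0,0,0,0.9,0],[0,0,0,0,0.9,0],[0,0,0,0,0,0],[0,0,0,0,0,0],[0,0,0,0,0,0],[0,0,0,0,0,0],[0,0,0,0,0,0]]]'
python3 -c "from h import *;tq()"
python3 -m crank '[[[0,0,0,0,-0.9,0],[0,0,0,0,-0.9,0],[0,0,0,0,-0.9,0],[0,0,0,0,-0.9,0],[0,0,0,0,-0.9,0],[0,0,0,0,-0.9,0],[0,0,0,0,-0.9,0],[0,0,0,0,-0.9,0],[0,0,0,0,0,0],[0,0,0,0,0,0],[0,0,0,0,0,0],[0,0,0,0,0,0]]]'
python3 -c "
from h import *;tq(); go(700,-99,150,26)"
```

```text
clock: 27.05
eef_pos: [494.0, -240.2, 13.3]
tool_rot: [3.141, -0.003, 0.455]
force: [-0.8, 0.6, 0.3]
width: 85.3
clock: 27.63
eef_pos: [494.3, -239.6, 15.3]
tool_rot: [3.14, -0.005, 0.456]
force: [-0.3, -0.8, -1.3]
width: 53.1
clock: 28.38
eef_pos: [489.5, -237.4, 151.4]
tool_rot: [-3.135, 0.001, 0.455]
force: [-0.7, -0.3, -5.9]
width: 53.4
F world,torque tool [-2.01e-01 -4.00e-03 -5.69e+00 -8.00e-03  7.00e-03  1.10e-02] sd [0.532 0.349 0.407 0.026 0.035 0.013] rpy [-179.5    0.2   26. ] pos [ 489. -237.  150.] w 53.73921769631005 t 28.5833
now shift [ 0.11  0.16 -0.01] turn [-0.08  0.03  0.  ] shift once turned [ 0.11  0.16 -0.01] pos [ 488.9 -237.3  149.8] rpy [-179.5    0.2   26. ] t 28.63 q [ 0.02  0.67  0.61  1.9  -0.55  0.75 -0.18]
clock: 29.38
eef_pos: [484.7, -241.0, 142.2]
tool_rot: [-3.13, -0.371, 0.446]
force: [-0.1, 0.8, -5.7]
width: 53.4
F world,torque tool [ 0.327  0.643 -5.583  0.009 -0.696 -0.007] sd [0.496 0.29  0.161 0.019 0.045 0.016] rpy [-179.3  -21.4   25.6] pos [ 485. -240.  142.] w 53.158514873797465 t 29.5833
clock: 30.63
eef_pos: [488.4, -236.0, 142.7]
tool_rot: [-3.132, 0.401, 0.45]
force: [-1.1, -0.5, -5.0]
width: 53.3
F world,torque tool [-3.110e-01 -1.500e-01 -5.503e+00 -2.000e-03  7.770e-01 -8.000e-03] sd [0.614 0.503 0.304 0.016 0.026 0.037] rpy [-179.5   23.    25.7] pos [ 488. -237.  143.] w 53.039149495797986 t 30.8333
now shift [ 7.6  -1.11 -3.46] turn [-0.09  3.84 -0.06] shift once turned [ 8.35 -1.04 -0.23] pos [ 488.4 -236.9  143.2] rpy [-179.5   23.    25.7] t 30.88 q [-0.19  0.89  0.78  1.67 -0.31  1.06 -0.48]
```

```bash

python3 -m crank '[[[0,0,0,0,0.35,0],[0,0,0,0,0.35,0],[0,0,0,0,0.35,0],[0,0,0,0,0.35,0],[0,0,0,0,0.35,0],[0,0,0,0,0.35,0],[0,0,0,0,0.35,0],[0,0,0,0,0.35,0],[0,0,0,0,0.35,0],[0,0,0,0,0.2,0],[0,0,0,0,0,0],[0,0,0,0,0,0]]]'
python3 -c "
from h import *;tq(8)"
python3 -m crank '[[[0,0,0,0,0.9,0],[0,0,0,0,0.9,0],[0,0,0,0,0.9,0],[0,0,0,0,0.9,0],[0,0,0,0,0.4,0],[0,0,0,0,0,0],[0,0,0,0,0,0],[0,0,0,0,0,0],[0,0,0,0,0,0],[0,0,0,0,0,0]]]'
python3 -m crank '[[[0,0,0,0,-0.35,0],[0,0,0,0,-0.35,0],[0,0,0,0,-0.35,0],[0,0,0,0,-0.35,0],[0,0,0,0,-0.35,0],[0,0,0,0,-0.35,0],[0,0,0,0,-0.35,0],[0,0,0,0,-0.35,0],[0,0,0,0,-0.35,0],[0,0,0,0,-0.35,0],[0,0,0,0,0,0],[0,0,0,0,0,0]]]'
python3 -c "
from h import *;tq(8); go(700,-99,150,26)"
```

```text
clock: 31.88
eef_pos: [480.3, -244.0, 147.8]
tool_rot: [-3.136, 0.036, 0.433]
force: [0.5, 0.1, -6.0]
width: 53.2
F world,torque tool [ 1.720e-01 -2.500e-02 -5.711e+00 -1.200e-02 -2.000e-03 -2.000e-03] sd [0.615 0.518 0.492 0.025 0.041 0.029] rpy [-179.7    2.1   24.9] pos [ 481. -243.  147.] w 52.936994403844615 t 32.2333
clock: 33.12
eef_pos: [484.6, -243.6, 145.3]
tool_rot: [3.137, -0.387, 0.447]
force: [-0.3, 0.4, -5.2]
width: 53.3
clock: 34.12
eef_pos: [497.4, -226.7, 146.7]
tool_rot: [3.136, -0.001, 0.479]
force: [-0.7, 0.7, -4.9]
width: 53.1
F world,torque tool [ 7.400e-02 -4.700e-02 -5.644e+00 -6.000e-03  8.300e-02 -4.000e-03] sd [0.75  0.56  0.405 0.033 0.063 0.023] rpy [179.7  -0.   27.1] pos [ 496. -229.  147.] w 53.18684756786265 t 34.4667
now shift [ 8.04 -0.75 -0.1 ] turn [ 0.05 -0.01  0.19] shift once turned [ 8.02 -0.91 -0.1 ] pos [ 495.8 -229.1  147. ] rpy [179.7  -0.   27.1] t 34.52 q [ 0.01  0.66  0.57  1.91 -0.53  0.72 -0.2 ]
```

Gently levelled from each side, the torque about the tool's y axis differs by about 0.16 N m (−0.08 against +0.08, with 0.18 expected). Mustard is the tin that rattles. I'll carry it over the mat.

```bash

python3 -m crank '[[[0.4,-0.05,-0.1,0,0,0],[0.7,-0.08,0,0,0,0],[0.8,-0.08,0,0,0,0],[0.8,-0.08,0,0,0,0],[0.8,-0.08,0,0,0,0],[0.8,-0.08,0,0,0,0],[0.8,-0.08,0,0,0,0],[0.8,-0.08,0,0,0,0],[0.7,-0.08,0,0,0,0],[0.5,-0.05,0,0,0,0],[0.2,0,0,0,0,0],[0,0,0,0,0,0]]]'
python3 -c "
from h import *; go(700,-99,154,26)"
```

```text
clock: 35.52
eef_pos: [693.9, -98.8, 150.8]
tool_rot: [3.14, -0.006, 0.468]
force: [0.1, -0.1, -5.1]
width: 52.7
now shift [ 0.18  0.1  -0.1 ] turn [ 0.01 -0.06  0.13] shift once turned [ 0.18  0.1  -0.11] pos [693.9 -98.8 150.8] rpy [179.9  -0.4  26.8] t 35.52 q [-0.21  0.86  0.6   1.45 -0.54  0.99 -0.57]
```

```bash

python3 -m crank '[[[0.15,0.08,-0.1,0,-0.05,0],[0,0,0,0,0,0],[0,0,0,0,0,0],[0,0,0,0,0,0],[0,0,0,0,0,0],[0,0,0,0,0,0]]]'
python3 -c "
from h import *; tq(3); go(700,-99,154,26); p=ctrl.get_image('scene'); save(p,'s5.png')
p=ctrl.get_image('top');P=cloud(p)
for n,c in dict(red=(463,-36),teal=(459,290)).items():
    m=(abs(P[...,2]-50)<6)&(np.hypot(P[...,0]-c[0],P[...,1]-c[1])<90); print(n,m.sum(),cv2.minAreaRect(P[m][:,:2].astype(np.float32)))"
```

```text
clock: 36.02
eef_pos: [694.0, -101.6, 152.8]
tool_rot: [-3.14, 0.005, 0.463]
force: [0.1, -0.3, -5.8]
width: 53.1
F world,torque tool [ 1.12e-01 -4.30e-02 -5.55e+00 -4.00e-03 -2.20e-02  1.70e-02] sd [0.05  0.214 0.143 0.028 0.034 0.012] rpy [-179.9    0.3   26.5] pos [ 694. -102.  153.] w 52.917584663598696 t 36.1167
now shift [ 0.2   0.01 -0.04] turn [-0.01  0.05  0.09] shift once turned [ 0.2   0.01 -0.04] pos [ 694.5 -101.4  152.8] rpy [-179.9    0.3   26.5] t 36.17 q [-0.21  0.87  0.61  1.43 -0.54  1.02 -0.58]
red 614 ((467.346923828125, -39.78712844848633), (128.64259338378906, 53.453773498535156), 0.8638349175453186)
teal 695 ((460.04150390625, 288.65484619140625), (128.852294921875, 54.794315338134766), 20.739028930664062)
```

View pics/s5.png

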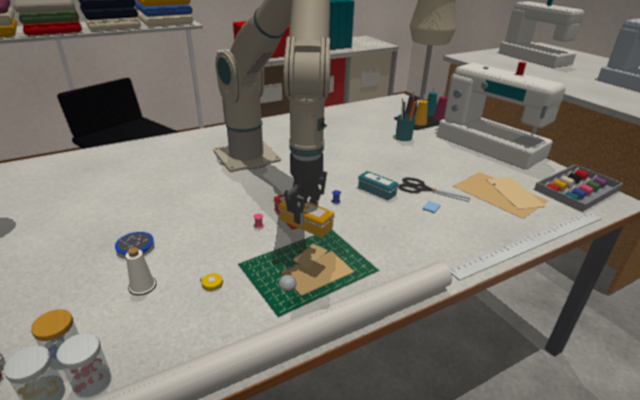

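Mustard (306,216) is held level, with its shadow on the mat. Red and teal stand in place and nothing else has moved. Handing in.

```bash
python3 -c "
from h import *; print(ctrl.finish_job())"
```

```text
the job is handed in; nothing more can be done
None
```

The mustard tin is the one that rattles. I handed the job in at about 36 s with it held over the middle of the cutting mat.

- **Finding it:** I rocked each tin end to end by 0.3–0.5 rad. Teal and red showed no shift of weight. They also felt too light, about 0.26 and 0.30 kg, where a tin with the weight inside is at least 0.425 kg. When I gently levelled mustard from each side, the torque changed by about 0.16 N m; a rolling weight should give about 0.18.
- **Final hold:** The last check showed the tin gripped (53 mm opening) and level within 0.5°. Its centre was about 16 cm above the mat and its underside about 13.5 cm.
- **Silent tins:** Both stand upright, teal within about 2 mm of where it stood and red about 6 mm off. The arm seemed to reach a joint limit while lowering red, so I released it about 1 mm above the table.
- **Less certain checks:** The torque readings while the tins were tilted didn't single out mustard; only the gentle levelling did, and I did that only on mustard. In the last picture the other sewing things look undisturbed, but I didn't measure them again.

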